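# Load a board carrier under the spring clip of a test fixture

## Task

Load the blue board carrier into the test fixture: press the clip's orange thumb bar down with one fingertip and hold it down, so that the red jaw lifts, while the other fingertip pushes the carrier forward beneath the jaw until it is fully home against the black end stop. Only when it is home let the thumb bar up, so that the jaw clamps the carrier, and back away. Push only: do not lift the carrier, and leave the pliers, terminal block and capacitor beside the fixture where they are.

Things in the scene. Friction and masses are not known exactly. Their poses are not given: they have to be found in the camera images.
- fixture: Fixed test fixture: grey plate 166 x 112 x 6 mm. Origin on the bench under the clip's hinge line; own x = push direction, z up; plate spans x -82..+84, y -66..+46 mm. Carrier lane: plate top (z = 6 mm), centred at y = -32, between rails at y = -8 and -56 reaching z = 9.5 mm. Hinge brackets at y = 0, x = -80 and +68, reach z = 22 mm. The carrier's origin when home: x +40, y -32, z 6 mm.
- end_stop (a point): Middle of the face of the black end stop, at x = +70, y = -32, z = 14 mm in the fixture's frame. The stop is 11 x 54 mm and reaches z = 22 mm (27 mm with the grey plug on it). The carrier's front edge touches this face when fully home.
- clip (a joint): Spring clip rocking on a hinge along the fixture's x at y = 0, z = 17 mm. Angle in rad: 0 at rest (jaw down), growing as the thumb bar goes down and the jaw up; hard limit 0.42. The jaw clears the carrier above 0.22 and rests on a carrier beneath it at about 0.20. Spring torque 0.30 N m/rad x (angle + 0.25): about 3 N on the bar's middle starts it, about 8 N holds it at the limit. Springs back.
- thumb_bar (a point): Middle of the top of the ribbed orange thumb bar (moves with the clip); at rest at fixture x -23, y +27.5, z 24 mm. Bar: x -78..+32, y +3..+41 mm, 3 mm thick, beside the carrier's path: a fingertip can slide along it while pressing. At clip angle a its top slopes by 0.2 - a rad, rising away from the hinge. Top at rest: z 19 (y 3) to 27 mm (y 41); at a = 0.33: 16 (y 20), 14 mm (y 35).
- jaw (a point): Middle of the lower edge of the red jaw (moves with the clip): 30 mm long, fixture x +35..+65, at y = -24 mm; at rest 7.5 mm above the bench (1.5 mm above the lane), so that it blocks the carrier until the thumb bar is held down.
- carrier: Loose blue carrier, about 80 g, small green board on top: plate 60 (x) x 45 (y) x 6 mm, origin at the centre of its underside, x = push direction. At its rear edge stands a push plate 34 mm wide (y -17..+17 mm), 4 mm thick, reaching 24 mm above the origin; its rear face at x = -30 mm is the face to push. Starts in the lane behind the jaw, 37 to 58 mm short of home.
- pliers: Small pliers with blue handles, 170 x 55 x 14 mm, lying beside the fixture; to be left alone. Origin at the centre of the underside.
- terminal: Green terminal block, 12 x 38 x 11 mm, lying beside the fixture; to be left alone. Origin at the centre of the underside.
- capacitor: Black capacitor with two wires, 10 x 35 x 10 mm, lying beside the fixture; to be left alone. Origin at the underside.
Not all that is in view belongs to the job. Of the things that look like the fixture, take the one that is farthest from the robot's base at the start. Of the things that look like the carrier, the larger one is meant.

How it is judged (in metres and radians):
On the way, in this order (a step that is already met when the one before it is completed fails the run):
1. the thumb bar is held down (jaw clear) with the carrier still behind the jaw (value of joint clip above 0.23 rad and x of carrier in the frame of fixture below 0.012 m), for 0.2 s.
2. the carrier is home against the end stop while the thumb bar is still held down (value of joint clip above 0.23 rad and x of carrier in the frame of fixture above 0.0372 m), for 0.2 s.
At the end, for the whole second after the job is handed in: The carrier lies flat in the lane within 2.8 mm of fully home, at rest, and the released clip's jaw is down on it (clip angle 0.12 to 0.225 rad) (x of carrier in the frame of fixture between 0.0372 and 0.043 m and y of carrier in the frame of fixture between -0.036 and -0.028 m and z of carrier in the frame of fixture between 0.004 and 0.008 m and angle between the x axis of carrier and the x axis of fixture, either way round below 0.08 rad and angle between carrier's own z axis and vertical below 0.06 rad and value of joint clip between 0.12 and 0.225 rad and linear speed of carrier below 0.01 m/s); the robot touches nothing.
It fails at once if the carrier is lifted more than 8 mm off the lane or tipped by more than 0.35 rad (z of carrier in the frame of fixture above 0.014 m or angle between carrier's own z axis and vertical above 0.35 rad).
It fails at once if the pliers moved more than 20 mm (distance of pliers from where it was at the start of the episode above 0.02 m).
It fails at once if the terminal block moved more than 20 mm (distance of terminal from where it was at the start of the episode above 0.02 m).
It fails at once if the capacitor moved more than 20 mm (distance of capacitor from where it was at the start of the episode above 0.02 m).
It also fails if it takes over 35 s, if anything falls off the work surface, if the arm or the gripper's body presses on something with over 40 N, if the wrist force passes 120 N, or if a joint passes its speed limit or range.

## Robot

A 7-joint arm with a two-finger parallel gripper is mounted at the origin on a cart in front of the work surface, level with it; the furniture and walls round the work are solid. World frame = base frame: x ahead of the robot, y to its left, z up, the work surface at z = 0. Lengths are in mm, angles in rad, forces in N, time in s.
With the tool pointing down it reaches from about 400 to 850 mm from the base axis. Payload 4.5 kg.
Tool frame: the origin (TCP) lies midway between the tips of the shut fingers; the grasp point (between the pads) lies 19 mm behind it; x points along the fingers, y is the direction in which the jaws open and shut, and the axes are right-handed (so a half turn about x gives the same grasp; the last joint's range is limited). The gripper opens to 88 mm and grips with 3 to 60 N. Pads are 18 mm wide; open, the fingers measure 123 mm over their backs; the gripper's body (75 mm by 187 mm) begins 45 mm behind the grasp point.
Start: joints at [1.292, 0.689, -0.195, 1.565, 0.157, 0.902, -0.215], TCP at [192.357, -594.687, 238.743] pointing down, gripper open.
Joint ranges: [-3.01, 3.01], [-0.46, 2.08], [-1.47, 1.51], [0.13, 2.56], [-1, 4.14], [0.04, 2.09], [-2.66, 2.66]. Speed limits (rad/s): [2.57, 2.57, 3.14, 3.14, 3.14, 3.14, 3.14].

## Interface

Orientations are given as a rotation vector (axis times angle).
In Python, from rig import bot gives the robot as it stands.
- The arm moves only by the tool play_rows, never from a script. Its argument "steps" is a list of rows, each an object of numbers: "ax", "ay", "az": the turn, a rotation vector about the tool's x, y, z in degrees; "dx", "dy", "dz": the shift along the tool's x, y, z in mm; "claw": the opening, from 0 (shut) to 1 (fully open). In form: [{"ax": .., "ay": .., "az": .., "dx": .., "dy": .., "dz": .., "claw": ..}, ...]. A call has 1 to 8 rows; each row shifts and turns the commanded pose from where the row before left it, along the tool's axes as they then stand; what a row does not reach is not made up. A row lasts 1/12 s, in which the tool goes at most 41.7 mm and 7.16 degrees, less where a joint would pass 70% of its speed; a pose out of reach is approached as far as the arm can. A call with a gripper value outside its range is refused whole. The fingers move at their own pace and stop on an object; the grip force is fixed at half the most. Time passes only in rows, so rows that do not move let the fingers close. It gives the time, the measured TCP pose, the force and the opening at its end, in the units of the state.
- bot.state(): the state, without advancing time (a new reading comes with each control period).
- bot.get_image(name): name is "scene" or "top"; returns a dict with "img" (420x560x3 uint8, red, green, blue), "intrinsics" (3x3 intrinsics, pixels), "eye" and "orientation" of the camera in the world. Camera axes: x right, y down, z forward; pixel columns grow to the right and rows downward; lengths in mm; the calibration is good to about 2 mm. A picture is of the moment at which its call begins. There is no depth.
- bot.finish_job(): hands the job in, once; it reports no verdict.
The state is a dict: "time_s": time; "qpos": joint angles; "qd": joint speeds; "joint_efforts": joint torques, N m; "position": TCP position; "eef_rot": TCP orientation; "ft_force": force on the tool from outside, world axes, zero at the start; "wrist_torque": the same for the moment, N m; "opening": opening from 0.0 (shut) to 1.0 (fully open).
Only numpy, scipy, OpenCV 4.12 (cv2) and the standard library are available. Lean on these libraries where they do the work, as an engineer would, in place of code of your own. Each camera call takes 0.05 s, during which the arm holds its last target.

## Working session

There is one attempt and no reset: what is moved stays moved. The work goes in short steps, Python scripts to look and compute and a tool call to move; the robot and the scene stay as the last step left them, time stands still between calls to the robot, and variables do not carry over. Pictures are saved under pics/ and viewed, and the job is handed in when it is done.

Besides the shell and the picture viewer there is one more tool, called after "Request:" as name([rows], argument=value, ...), one row to a line, values as JSON. play_rows: Moves the arm, as the interface text tells. Its arguments: {"type":"object","properties":{"steps":{"type":"array"}},"required":["steps"]}

```bash
mkdir -p pics; ls; python3 - <<'E'
from rig import bot
import cv2,pickle
s=bot.state();print(s)
for n in("scene","top"):
    d=bot.get_image(n);cv2.imwrite(f"pics/{n}0.png",d["img"][:,:,::-1]);pickle.dump(d,open(f"{n}0.pkl","wb"))
    print(n,d["intrinsics"],d["eye"],d["orientation"])
E
```

```text
pics
{'time_s': 0.0, 'qpos': array([ 1.29184824,  0.68996049, -0.1944786 ,  1.56633556,  0.15728103,
        0.90250249, -0.2151228 ]), 'qd': array([-2.57858816e-05, -1.53601988e-04,  4.53779970e-04, -9.30660175e-05,
        1.09516797e-03,  1.36401131e-05, -2.38319651e-03]), 'joint_efforts': array([-1.16276642e-04, -5.27552891e+01, -1.26687393e+00, -1.53426915e+01,
       -5.26570890e-02,  6.53440860e-03,  1.85409103e-04]), 'position': array([ 192.04124834, -594.10341709,  237.9260514 ]), 'eef_rot': array([ 2.05295957,  0.32560268, -2.05383928]), 'ft_force': array([ 0.30603229, -0.46676026,  0.67980496]), 'wrist_torque': array([0.00956773, 0.03849104, 0.01279615]), 'opening': 0.9986912286318851}
scene [[467.25720105   0.         282.90117576]
 [  0.         467.25720105 218.71194875]
 [  0.           0.           1.        ]] [-89.61402001 341.04435031 695.92748049] [-1.36557662  2.14381853 -0.91600677]
top [[515.29710836   0.         279.23160035]
 [  0.         515.29710836 215.22144403]
 [  0.           0.           1.        ]] [375.22601036  39.41034064 937.52360105] [-2.09519211  2.14372441 -0.16700662]
```

View pics/scene0.png

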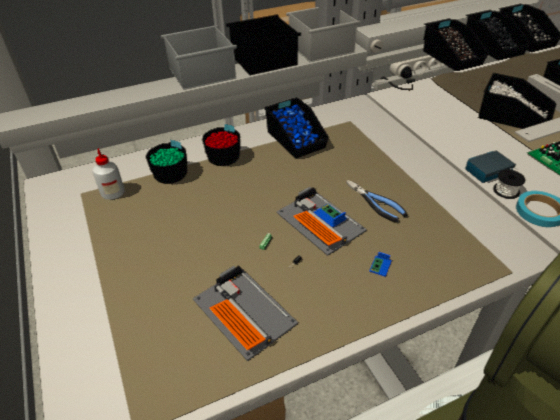

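View pics/top0.png

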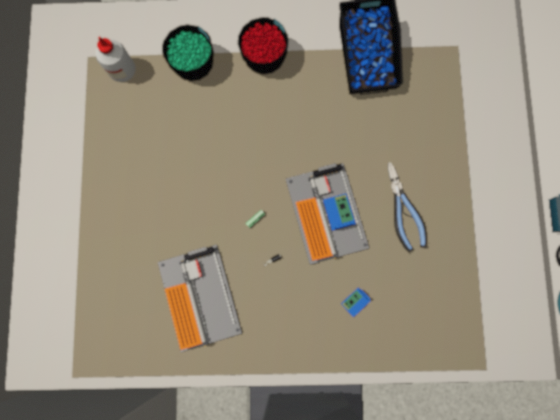

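The pictures show two fixtures: A at top px (327,215) / scene (321,219), and B at (200,300) / (245,310). There are two carriers: one in fixture A at top (340,211), and a smaller one loose at (356,301). The blue bin contents and the pliers' blue handles could also match by colour. Next I check the ranges and take a close crop.

```bash
cat > h.py <<'E'
import numpy as np,cv2,pickle
from scipy.spatial.transform import Rotation as R
def cast(d,uv,z):
    uv=np.atleast_2d(uv).astype(float)
    K=d["intrinsics"];Rm=R.from_rotvec(d["orientation"]).as_matrix()
    r=np.c_[uv,np.ones(len(uv))]@np.linalg.inv(K).T@Rm.T
    e=np.array(d["eye"]);return e+r*((z-e[2])/r[:,2])[:,None]
def proj(d,p):
    p=np.atleast_2d(p);Rm=R.from_rotvec(d["orientation"]).as_matrix()
    c=(p-d["eye"])@Rm;q=c@d["intrinsics"].T;return q[:,:2]/q[:,2:]
E
python3 - <<'E'
from h import *
t=pickle.load(open("top0.pkl","rb"));s=pickle.load(open("scene0.pkl","rb"))
print(cast(t,[[327,215],[200,300],[340,211],[356,301]],6).round(0), cast(s,[[321,219],[245,310]],6).round(0))
a=t["img"][150:275,270:440];cv2.imwrite("pics/c1.png",cv2.resize(a[:,:,::-1],None,fx=4.5,fy=4.5,interpolation=2))
a=s["img"][175:260,265:375];cv2.imwrite("pics/c2.png",cv2.resize(a[:,:,::-1],None,fx=7,fy=7,interpolation=2))
E
```

```text
[[540. -31.   6.]
 [392. 201.   6.]
 [547. -55.   6.]
 [384. -77.   6.]] [[543. -32.   6.]
 [392. 203.   6.]]
```

View pics/c1.png

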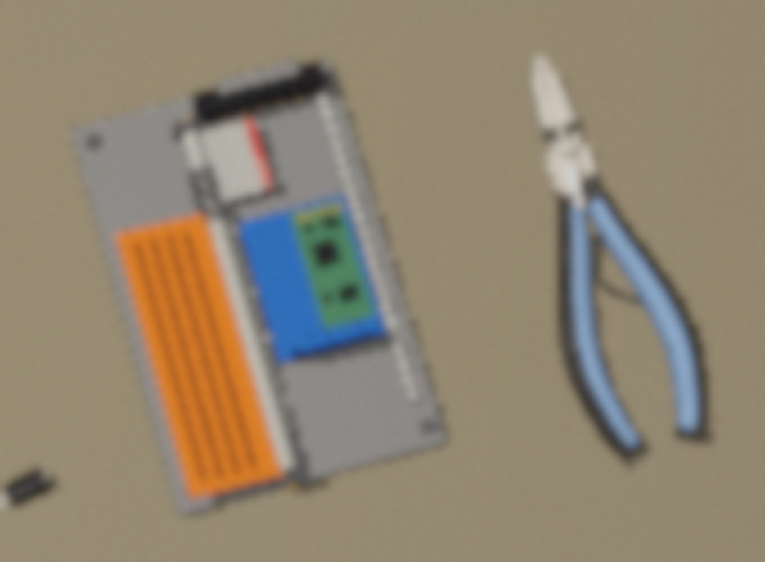

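View pics/c2.png

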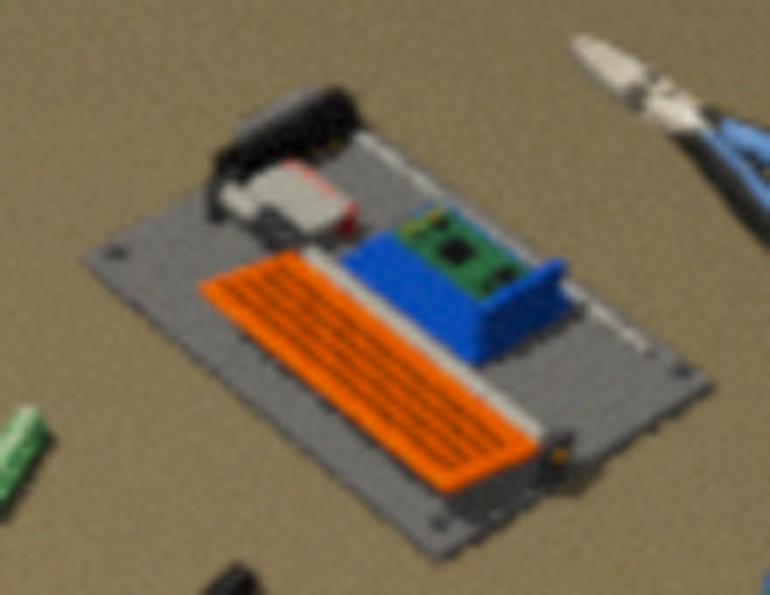

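Fixture A is about 541 mm from the base and B about 440 mm, so A is the target. The carrier in its lane (crop 1 px 315,280) is also the larger one. The push direction is up in the top view. I now fit the fixture pose to the plate and bar corners read from both crops.

```bash
cat > fit.py <<'E'
from h import *
t=pickle.load(open("top0.pkl","rb"));s=pickle.load(open("scene0.pkl","rb"))
def fit(W,F):
    Wc=W-W.mean(0);Fc=F-F.mean(0)
    a=np.arctan2((Fc[:,0]*Wc[:,1]-Fc[:,1]*Wc[:,0]).sum(),(Fc*Wc).sum())
    M=np.array([[np.cos(a),-np.sin(a)],[np.sin(a),np.cos(a)]])
    o=W.mean(0)-M@F.mean(0);return a,o,(W-o-F@M.T)@M
f=np.array([(84,46,6),(-82,46,6),(-82,-66,6),(32,41,27),(32,3,19),(-78,3,19),(-78,41,27)],float)
u1=np.array([(72,128),(180,514),(448,438),(117,233),(205,214),(285,473),(192,498)])
u2=np.array([(85,262),(437,558),(712,385),(201,288),(293,250),(541,447),(450,490)])
def px(u,sc,off):return (u+.5)/sc-.5+np.array(off)
W1=np.vstack([cast(t,p,z) for p,z in zip(px(u1,4.5,(270,150)),f[:,2])])[:,:2]
W2=np.vstack([cast(s,p,z) for p,z in zip(px(u2,7,(265,175)),f[:,2])])[:,:2]
E
cat > a.py <<'E'
from fit import *
for W,F in((W1,f[:,:2]),(W2,f[:,:2]),(np.r_[W1,W2],np.r_[f,f][:,:2])):
    a,o,r=fit(W,F);print(a,o.round(1));print(r.round(1).tolist())
M=np.array([[np.cos(a),-np.sin(a)],[np.sin(a),np.cos(a)]])
# carrier: push plate top rear corners & base front corners
def F(d,p,z): return ((cast(d,p,z)[:,:2]-o)@M).round(1)
print("top pushplate top rear edge L/R",F(t,px(np.array([(285,360),(388,335)]),4.5,(270,150)),30))
print("front plate corners",F(t,px(np.array([(241,222),(345,197)]),4.5,(270,150)),12))
print("scene pushplate top L/R",F(s,px(np.array([(483,310),(565,265)]),7,(265,175)),30))
print("red jaw, stop", F(t,px(np.array([(250,118),(270,185)]),4.5,(270,150)),15))
for dn,d in(("top",t),("scene",s)):
    h=cv2.cvtColor(d["img"],cv2.COLOR_RGB2HSV);
    m=cv2.inRange(h,(105,130,60),(125,255,255))
    n,l,st,c=cv2.connectedComponentsWithStats(m)
    print(dn,[(st[i].tolist(),c[i].round(1).tolist()) for i in range(1,n) if st[i,4]>60])
E
python3 a.py
```

```text
0.24886883014345854 [542.2 -21.4]
[[-0.4, -0.8], [0.5, 0.3], [0.9, 0.1], [-0.2, -0.3], [-0.7, 0.8], [0.0, -0.4], [-0.2, 0.3]]
0.24862466190118826 [536.9 -19.3]
[[-3.3, 0.2], [1.2, 0.6], [0.1, 1.6], [-0.9, -0.5], [0.8, -0.8], [1.6, -0.3], [0.5, -0.9]]
0.24874749660529627 [539.6 -20.4]
[[2.0, -2.4], [2.8, -1.3], [3.3, -1.5], [2.2, -1.9], [1.7, -0.8], [2.3, -2.1], [2.1, -1.4], [-5.6, 1.9], [-1.1, 2.3], [-2.2, 3.3], [-3.2, 1.2], [-1.5, 0.9], [-0.8, 1.4], [-1.8, 0.8]]
top pushplate top rear edge L/R [[-33.6 -10.6]
 [-35.  -52.6]]
front plate corners [[ 27.8 -11.7]
 [ 26.4 -55.4]]
scene pushplate top L/R [[-34.3 -13.9]
 [-35.7 -46.4]]
red jaw, stop [[ 68.  -27.1]
 [ 38.9 -27. ]]
top [([345, 6, 50, 83, 2679], [369.1, 45.9]), ([324, 198, 31, 32, 382], [334.3, 214.7]), ([349, 289, 21, 27, 197], [359.6, 303.4])]
scene [([273, 105, 45, 44, 864], [296.0, 125.0]), ([314, 208, 32, 19, 270], [330.1, 217.4]), ([370, 252, 21, 24, 215], [383.2, 263.7])]
```

```bash
cat > st.py <<'E'
from h import *
import sys
from rig import bot
A=0.2487;O=np.array([539.5,-20.4])
M=np.array([[np.cos(A),-np.sin(A)],[np.sin(A),np.cos(A)]])
Z=np.array([[0,0,-1.]]).T
fy=np.r_[M[:,1],0]
def target(sg):
    x=np.array([0,0,-1.]);y=sg*fy;return np.c_[x,y,np.cross(x,y)]
s=bot.state();T=R.from_rotvec(s["eef_rot"]).as_matrix()
print("t",round(s["time_s"],2),"pos",s["position"].round(1),"F",s["ft_force"].round(1),"op",round(s["opening"],3),"q",s["qpos"].round(2))
print("TCP in fixture",(M.T@(s["position"][:2]-O)).round(1),"z",s["position"][2].round(1))
sg=1 if T[:,1]@fy>0 else -1
print("sg",sg,"turn deg in tool", (np.degrees(R.from_matrix(T.T@target(sg)).as_rotvec())).round(2))
if len(sys.argv)>1:
    g=np.array([float(v) for v in sys.argv[1:4]]);w=np.r_[O+M@g[:2],g[2]]
    print("world",w.round(1),"shift in tool now",(T.T@(w-s["position"])).round(1),"in target tool",(target(sg).T@(w-s["position"])).round(1))
E
python3 st.py -60 -1 70
python3 - <<'E'
from rig import bot
print(bot.state()['position'])
E
```

```text
t 0.1 pos [ 192.1 -594.2  238. ] F [-0.3  0.   0.1] op 0.999 q [ 1.29  0.69 -0.19  1.57  0.16  0.9  -0.22]
TCP in fixture [-477.9 -470.6] z 238.0
sg -1 turn deg in tool [3.68 0.01 0.09]
world [481.6 -36.1  70. ] shift in tool now [ 168.6 -441.6 -447.2] in target tool [ 168.  -469.6 -417.9]
[ 192.10990992 -594.17095595  238.03018208]
```

Request:
play_rows([
  {"ax": 3.7, "claw": 0.5},
  {"dy": -20, "dz": -18, "claw": 0.5},
  {"dy": -28, "dz": -25, "claw": 0.5},
  {"dy": -28, "dz": -25, "claw": 0.5},
  {"dy": -28, "dz": -25, "claw": 0.5},
  {"dy": -28, "dz": -25, "claw": 0.5},
  {"dy": -28, "dz": -25, "claw": 0.5},
  {"dy": -28, "dz": -25, "claw": 0.5},
])

```text
invalid input
```

```bash
python3 st.py -60 -1 70
```

```text
t 0.1 pos [ 192.1 -594.2  238. ] F [-0.3  0.   0.1] op 0.999 q [ 1.29  0.69 -0.19  1.57  0.16  0.9  -0.22]
TCP in fixture [-477.9 -470.6] z 238.0
sg -1 turn deg in tool [3.68 0.01 0.09]
world [481.6 -36.1  70. ] shift in tool now [ 168.6 -441.6 -447.2] in target tool [ 168.  -469.6 -417.9]
```

Every field has to be present in each row.

Request:
play_rows([
  {"ax": 3.7, "ay": 0, "az": 0, "dx": 0, "dy": 0, "dz": 0, "claw": 0.5},
  {"ax": 0, "ay": 0, "az": 0, "dx": 0, "dy": -20, "dz": -18, "claw": 0.5},
  {"ax": 0, "ay": 0, "az": 0, "dx": 0, "dy": -28, "dz": -25, "claw": 0.5},
  {"ax": 0, "ay": 0, "az": 0, "dx": 0, "dy": -28, "dz": -25, "claw": 0.5},
  {"ax": 0, "ay": 0, "az": 0, "dx": 0, "dy": -28, "dz": -25, "claw": 0.5},
  {"ax": 0, "ay": 0, "az": 0, "dx": 0, "dy": -28, "dz": -25, "claw": 0.5},
  {"ax": 0, "ay": 0, "az": 0, "dx": 0, "dy": -28, "dz": -25, "claw": 0.5},
  {"ax": 0, "ay": 0, "az": 0, "dx": 0, "dy": -28, "dz": -25, "claw": 0.5},
])

```text
time_s: 0.77
position: [309.3, -369.4, 238.6]
eef_rot: [2.09, 0.261, -2.09]
ft_force: [1.4, 0.9, 0.2]
opening: 0.502
```

```bash
python3 st.py -60 -1 70
```

```text
t 0.77 pos [ 309.3 -369.4  238.6] F [1.4 0.9 0.2] op 0.502 q [ 0.88  0.51 -0.16  1.99  0.13  0.66 -0.68]
TCP in fixture [-309.  -281.6] z 238.6
sg -1 turn deg in tool [-0.05  0.01  0.02]
world [481.6 -36.1  70. ] shift in tool now [ 168.7 -280.7 -248.8] in target tool [ 168.6 -280.6 -249. ]
```

Request:
play_rows([
  {"ax": 0, "ay": 0, "az": 0, "dx": 0, "dy": -30, "dz": -27, "claw": 0.5},
  {"ax": 0, "ay": 0, "az": 0, "dx": 0, "dy": -30, "dz": -27, "claw": 0.5},
  {"ax": 0, "ay": 0, "az": 0, "dx": 0, "dy": -30, "dz": -27, "claw": 0.5},
  {"ax": 0, "ay": 0, "az": 0, "dx": 0, "dy": -30, "dz": -27, "claw": 0.5},
  {"ax": 0, "ay": 0, "az": 0, "dx": 0, "dy": -30, "dz": -27, "claw": 0.5},
  {"ax": 0, "ay": 0, "az": 0, "dx": 0, "dy": -30, "dz": -27, "claw": 0.5},
  {"ax": 0, "ay": 0, "az": 0, "dx": 0, "dy": -30, "dz": -27, "claw": 0.5},
  {"ax": 0, "ay": 0, "az": 0, "dx": 0, "dy": -30, "dz": -27, "claw": 0.5},
])

```text
time_s: 1.43
position: [459.8, -83.5, 238.6]
eef_rot: [2.089, 0.261, -2.09]
ft_force: [1.5, -0.9, 0.3]
opening: 0.499
```

Request:
play_rows([
  {"ax": 0, "ay": 0, "az": 0, "dx": 0, "dy": -20, "dz": -17, "claw": 0.5},
  {"ax": 0, "ay": 0, "az": 0, "dx": 0, "dy": -20, "dz": -16, "claw": 0.5},
  {"ax": 0, "ay": 0, "az": 0, "dx": 30, "dy": 0, "dz": 0, "claw": 0.5},
  {"ax": 0, "ay": 0, "az": 0, "dx": 35, "dy": 0, "dz": 0, "claw": 0.5},
  {"ax": 0, "ay": 0, "az": 0, "dx": 35, "dy": 0, "dz": 0, "claw": 0.5},
  {"ax": 0, "ay": 0, "az": 0, "dx": 35, "dy": 0, "dz": 0, "claw": 0.5},
  {"ax": 0, "ay": 0, "az": 0, "dx": 25, "dy": 0, "dz": 0, "claw": 0.5},
  {"ax": 0, "ay": 0, "az": 0, "dx": 0, "dy": 0, "dz": 0, "claw": 0.5},
])

```text
time_s: 2.1
position: [478.7, -38.2, 74.6]
eef_rot: [2.08, 0.263, -2.098]
ft_force: [-0.5, -0.5, -0.3]
opening: 0.5
```

```bash
python3 st.py -60 -1 40; python3 - <<'E'
from rig import bot
import cv2,pickle
for n,(x0,x1,y0,y1) in(("scene",(250,430,130,265)),("top",(270,420,130,270))):
    d=bot.get_image(n);pickle.dump(d,open(f"{n}1.pkl","wb"))
    cv2.imwrite(f"pics/{n}1.png",cv2.resize(d["img"][y0:y1,x0:x1,::-1],None,fx=4,fy=4,interpolation=2))
E
```

```text
t 2.1 pos [478.7 -38.2  74.6] F [-0.5 -0.5 -0.3] op 0.5 q [ 0.01  0.8  -0.05  2.12  0.15  0.23 -1.48]
TCP in fixture [-63.4  -2.3] z 74.6
sg -1 turn deg in tool [0.02 0.47 0.12]
world [481.6 -36.1  40. ] shift in tool now [34.6 -1.2 -3.6] in target tool [34.6 -1.3 -3.4]
```

View pics/scene1.png

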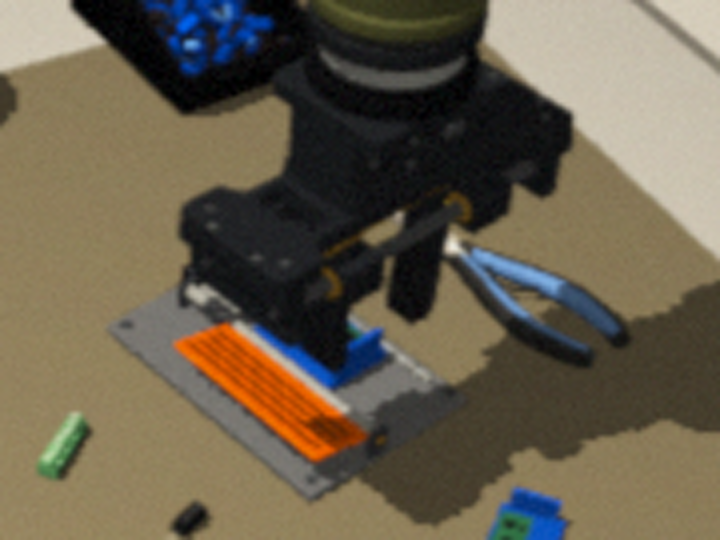

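View pics/top1.png

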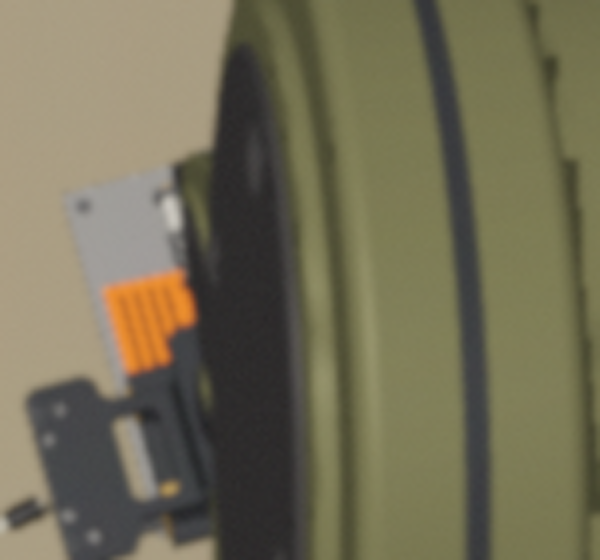

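```bash
cat > pf.py <<'E'
from st import *
d=pickle.load(open("scene1.pkl","rb"))
for nm,y in(("pressL (tool -y)",-1),("R",1)):
  for w in(22,39.5):
    for z in(-9,9):
      p=s["position"]+T@np.array([0,y*w,z]);q=proj(d,p)[0];print(nm,w,z,((q-[250,130]+.5)*4-.5).round(0))
E
python3 pf.py
```

```text
t 2.2 pos [481.1 -38.5  78.4] F [-0.5  1.   0.7] op 0.503 q [ 0.01  0.8  -0.05  2.11  0.15  0.24 -1.48]
TCP in fixture [-61.1  -3.2] z 78.4
sg -1 turn deg in tool [-0.02  0.11  0.02]
pressL (tool -y) 22 -9 [319. 333.]
pressL (tool -y) 22 9 [344. 353.]
pressL (tool -y) 39.5 -9 [292. 349.]
pressL (tool -y) 39.5 9 [318. 369.]
R 22 -9 [383. 295.]
R 22 9 [409. 314.]
R 39.5 -9 [408. 280.]
R 39.5 9 [434. 299.]
```

```bash
python3 - <<'E'
import pickle,cv2,numpy as np
d=pickle.load(open("scene1.pkl","rb"))
a=d["img"][180:260,300:380,::-1].astype(float)
a=np.clip(255*(a/255)**.5,0,255).astype(np.uint8)
cv2.imwrite("pics/z1.png",cv2.resize(a,None,fx=7,fy=7,interpolation=2))
E
python3 pf.py | sed -n '4,20p'
```

```text
pressL (tool -y) 22 -9 [319. 333.]
pressL (tool -y) 22 9 [344. 353.]
pressL (tool -y) 39.5 -9 [292. 349.]
pressL (tool -y) 39.5 9 [318. 369.]
R 22 -9 [383. 295.]
R 22 9 [409. 314.]
R 39.5 -9 [408. 280.]
R 39.5 9 [434. 299.]
```

View pics/z1.png

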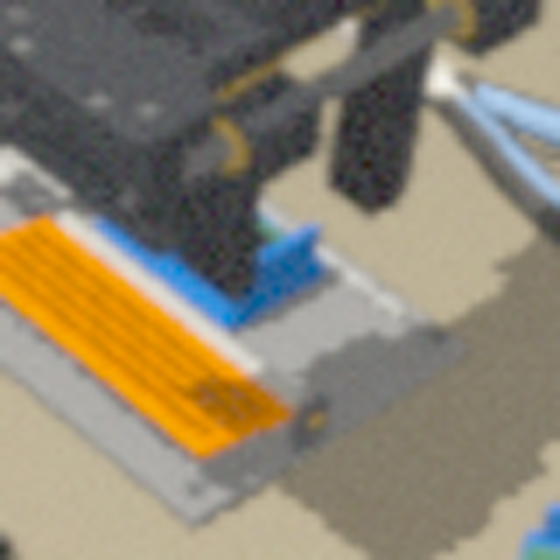

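Request:
play_rows([
  {"ax": 0, "ay": 0, "az": 0, "dx": 12, "dy": -1, "dz": -4, "claw": 0.5},
  {"ax": 0, "ay": 0, "az": 0, "dx": 14, "dy": 0, "dz": 0, "claw": 0.5},
  {"ax": 0, "ay": 0, "az": 0, "dx": 12, "dy": 0, "dz": 0, "claw": 0.5},
  {"ax": 0, "ay": 0, "az": 0, "dx": 8, "dy": 0, "dz": 0, "claw": 0.5},
  {"ax": 0, "ay": 0, "az": 0, "dx": 2, "dy": 0, "dz": 0, "claw": 0.5},
  {"ax": 0, "ay": 0, "az": 0, "dx": 0, "dy": 0, "dz": 0, "claw": 0.5},
  {"ax": 0, "ay": 0, "az": 0, "dx": 0, "dy": 0, "dz": 0, "claw": 0.5},
])

```text
time_s: 2.78
position: [485.8, -36.7, 31.7]
eef_rot: [2.091, 0.26, -2.088]
ft_force: [0.5, -0.4, 0.2]
opening: 0.5
```

```bash
cat > snap.py <<'E'
from st import *
import sys
n=sys.argv[-1]
d=bot.get_image("scene");pickle.dump(d,open(f"scene_{n}.pkl","wb"))
a=d["img"][165:255,265:380,::-1].astype(float);a=np.clip(255*(a/255)**.6,0,255).astype(np.uint8)
cv2.imwrite(f"pics/{n}.png",cv2.resize(a,None,fx=6,fy=6,interpolation=2))
E
python3 snap.py -56 -2 16 s2
```

```text
t 2.78 pos [485.8 -36.7  31.7] F [ 0.5 -0.4  0.2] op 0.5 q [-0.    0.89 -0.03  2.12  0.15  0.13 -1.49]
TCP in fixture [-56.   -2.6] z 31.7
sg -1 turn deg in tool [-0.04 -0.09 -0.03]
world [485.7 -36.1  16. ] shift in tool now [15.7 -0.6  0. ] in target tool [15.7 -0.6 -0. ]
```

View pics/s2.png

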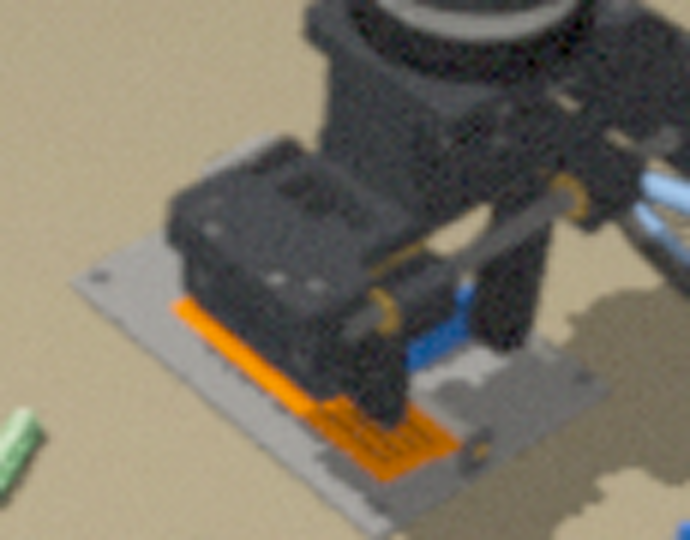

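The press finger's tip at px (395,420) is over the rear of the bar. The push finger at (505,345) is behind the blue push plate (440,330) with a gap. Now I press.

Request:
play_rows([
  {"ax": 0, "ay": 0, "az": 0, "dx": 4, "dy": -0.5, "dz": 0, "claw": 0.5},
  {"ax": 0, "ay": 0, "az": 0, "dx": 4, "dy": 0, "dz": 0, "claw": 0.5},
  {"ax": 0, "ay": 0, "az": 0, "dx": 4, "dy": 0, "dz": 0, "claw": 0.5},
  {"ax": 0, "ay": 0, "az": 0, "dx": 2, "dy": 0, "dz": 0, "claw": 0.5},
  {"ax": 0, "ay": 0, "az": 0, "dx": 0, "dy": 0, "dz": 0, "claw": 0.5},
])

```text
time_s: 3.25
position: [485.5, -35.3, 16.5]
eef_rot: [2.09, 0.262, -2.088]
ft_force: [0.2, 1.5, 6.8]
opening: 0.503
```

```bash
python3 snap.py -56 -2 16 s3
```

```text
t 3.25 pos [485.5 -35.3  16.5] F [0.2 1.5 6.8] op 0.503 q [-0.01  0.92 -0.02  2.12  0.15  0.1  -1.5 ]
TCP in fixture [-56.   -1.2] z 16.5
sg -1 turn deg in tool [ 0.02 -0.06  0.04]
world [485.7 -36.1  16. ] shift in tool now [ 0.5  0.8 -0. ] in target tool [ 0.5  0.8 -0. ]
```

View pics/s3.png

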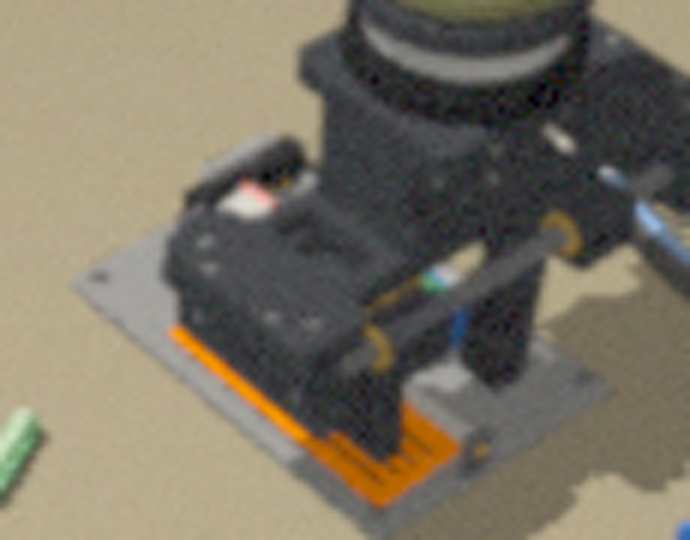

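Request:
play_rows([
  {"ax": 0, "ay": 0, "az": 0, "dx": 1, "dy": 0.5, "dz": 0, "claw": 0.5},
  {"ax": 0, "ay": 0, "az": 0, "dx": 0, "dy": 0, "dz": 0, "claw": 0.5},
  {"ax": 0, "ay": 0, "az": 0, "dx": 0, "dy": 0, "dz": 0, "claw": 0.5},
])

```text
time_s: 3.55
position: [485.6, -35.4, 15.9]
eef_rot: [2.09, 0.263, -2.088]
ft_force: [-0.4, 3.2, 7.9]
opening: 0.503
```

```bash
python3 snap.py -56 -2 16 s4; python3 - <<'E'
from h import *
A=0.2487;O=np.array([536.9,-19.3]) # scene-only fit
c,s_=np.cos(A),np.sin(A);M=np.array([[c,-s_],[s_,c]])
d=pickle.load(open("scene_s4.pkl","rb"))
h=cv2.cvtColor(d["img"],cv2.COLOR_RGB2HSV);m=cv2.inRange(h,(5,180,120),(22,255,255))
m[:, :265]=0;m[:165]=0;m[255:]=0;m[:,380:]=0
n,l,st,ce=cv2.connectedComponentsWithStats(m);i=1+st[1:,4].argmax()
c2=cv2.findContours((l==i).astype(np.uint8),0,1)[0][0][:,0]
print("hull",cv2.convexHull(c2)[:,0].tolist())
for a in(0,.1,.2,.25,.3,.35,.4):
    out=[]
    for x in(32,-78):
        for y0,z0 in((41,27),(3,19)):
            y,z=y0,z0-17
            yy=y*np.cos(a)+z*np.sin(a);zz=-y*np.sin(a)+z*np.cos(a)+17
            out.append(proj(d,np.r_[O+M@[x,yy],zz])[0].round(1).tolist())
    print(a,out)
E
```

```text
t 3.55 pos [485.6 -35.4  15.9] F [-0.4  3.2  7.9] op 0.503 q [-0.01  0.93 -0.02  2.12  0.15  0.1  -1.5 ]
TCP in fixture [-56.   -1.3] z 15.9
sg -1 turn deg in tool [ 0.05 -0.07  0.06]
world [485.7 -36.1  16. ] shift in tool now [-0.1  0.7  0. ] in target tool [-0.1  0.7  0. ]
hull [[295, 220], [333, 233], [335, 234], [340, 238], [340, 240], [339, 241], [331, 247], [329, 248], [326, 248], [304, 230], [298, 225], [294, 221], [294, 220]]
0 [[292.8, 215.6], [306.4, 210.7], [328.7, 244.9], [342.3, 238.9]]
0.1 [[292.5, 217.2], [306.3, 210.8], [328.3, 246.6], [342.2, 239.1]]
0.2 [[292.4, 218.7], [306.3, 210.9], [328.0, 248.1], [342.1, 239.2]]
0.25 [[292.4, 219.5], [306.2, 211.0], [328.0, 248.9], [342.1, 239.3]]
0.3 [[292.4, 220.2], [306.2, 211.1], [327.9, 249.6], [342.1, 239.4]]
0.35 [[292.5, 220.9], [306.2, 211.1], [327.9, 250.2], [342.1, 239.4]]
0.4 [[292.6, 221.5], [306.2, 211.2], [328.0, 250.9], [342.0, 239.5]]
```

View pics/s4.png

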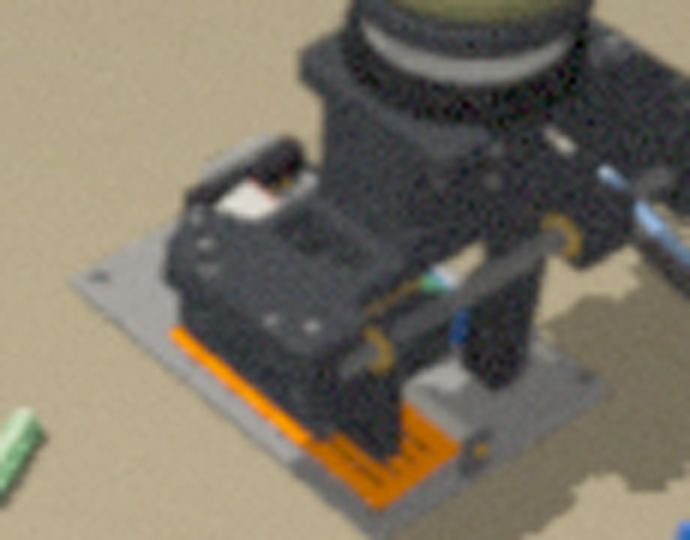

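The three estimates agree on a clip angle of about 0.3–0.33: image corner (294,220), tip height and force. Now I push forward slowly.

Request:
play_rows([
  {"ax": 0, "ay": 0, "az": 0, "dx": 0, "dy": 0, "dz": -3, "claw": 0.5},
  {"ax": 0, "ay": 0, "az": 0, "dx": 0, "dy": 0, "dz": -4, "claw": 0.5},
  {"ax": 0, "ay": 0, "az": 0, "dx": 0, "dy": 0, "dz": -4, "claw": 0.5},
  {"ax": 0, "ay": 0, "az": 0, "dx": 0, "dy": 0, "dz": -4, "claw": 0.5},
  {"ax": 0, "ay": 0, "az": 0, "dx": 0, "dy": 0, "dz": -4, "claw": 0.5},
  {"ax": 0, "ay": 0, "az": 0, "dx": 0, "dy": 0, "dz": -4, "claw": 0.5},
  {"ax": 0, "ay": 0, "az": 0, "dx": 0, "dy": 0, "dz": -4, "claw": 0.5},
  {"ax": 0, "ay": 0, "az": 0, "dx": 0, "dy": 0, "dz": -3, "claw": 0.5},
])

```text
time_s: 4.27
position: [509.3, -30.1, 15.3]
eef_rot: [2.078, 0.26, -2.1]
ft_force: [-7.3, -0.5, 8.5]
opening: 0.5
```

```bash
python3 snap.py 1 -2 16 s5
```

```text
t 4.27 pos [509.3 -30.1  15.3] F [-7.3 -0.5  8.5] op 0.5 q [-0.01  0.93 -0.03  2.04  0.15  0.18 -1.5 ]
TCP in fixture [-31.7  -2. ] z 15.3
sg -1 turn deg in tool [-0.02  0.59  0.05]
world [541.  -22.1  16. ] shift in tool now [ -1.    0.  -32.7] in target tool [ -0.7   0.  -32.7]
```

View pics/s5.png

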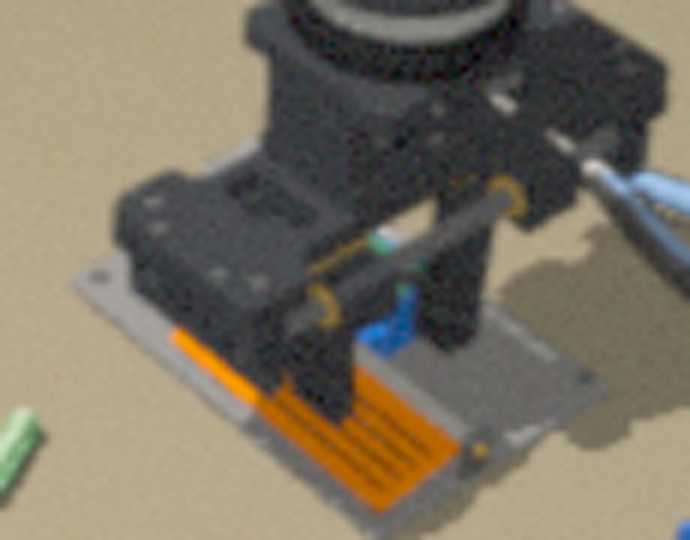

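The push finger is against the push plate (px 415,330) and the bar is still down. I continue to near home.

Request:
play_rows([
  {"ax": 0, "ay": 0, "az": 0, "dx": 0, "dy": 0, "dz": -3, "claw": 0.5},
  {"ax": 0, "ay": 0, "az": 0, "dx": 0, "dy": 0, "dz": -4, "claw": 0.5},
  {"ax": 0, "ay": 0, "az": 0, "dx": 0, "dy": 0, "dz": -4, "claw": 0.5},
  {"ax": 0, "ay": 0, "az": 0, "dx": 0, "dy": 0, "dz": -4, "claw": 0.5},
  {"ax": 0, "ay": 0, "az": 0, "dx": 0, "dy": 0, "dz": -4, "claw": 0.5},
  {"ax": 0, "ay": 0, "az": 0, "dx": 0, "dy": 0, "dz": -3, "claw": 0.5},
  {"ax": 0, "ay": 0, "az": 0, "dx": 0, "dy": 0, "dz": 0, "claw": 0.5},
])

```text
time_s: 4.9
position: [531.5, -24.6, 15.3]
eef_rot: [2.08, 0.26, -2.098]
ft_force: [-5.7, -0.8, 9.3]
opening: 0.5
```

```bash
python3 snap.py 1 -2 16 s6
```

```text
t 4.9 pos [531.5 -24.6  15.3] F [-5.7 -0.8  9.3] op 0.5 q [-0.02  0.94 -0.04  1.97  0.14  0.24 -1.5 ]
TCP in fixture [-8.7 -2.1] z 15.3
sg -1 turn deg in tool [-0.01  0.49  0.04]
world [541.  -22.1  16. ] shift in tool now [-0.8 -0.1 -9.7] in target tool [-0.7 -0.1 -9.7]
```

View pics/s6.png

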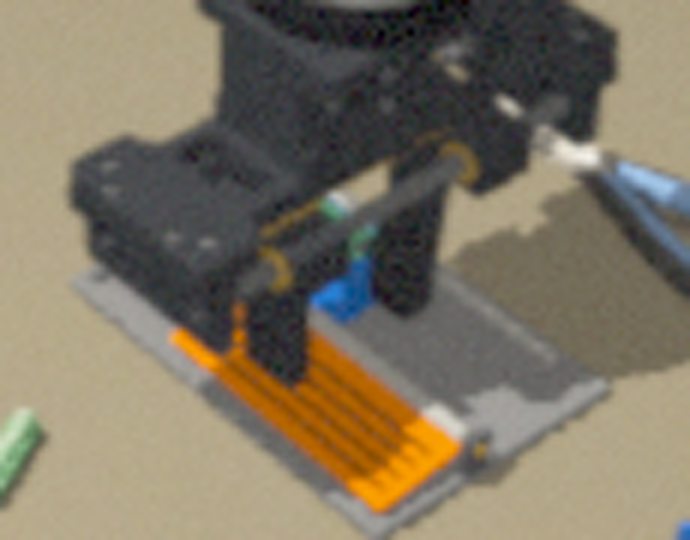

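Request:
play_rows([
  {"ax": 0, "ay": 0, "az": 0, "dx": 0, "dy": 0, "dz": -2, "claw": 0.5},
  {"ax": 0, "ay": 0, "az": 0, "dx": 0, "dy": 0, "dz": -2, "claw": 0.5},
  {"ax": 0, "ay": 0, "az": 0, "dx": 0, "dy": 0, "dz": -2, "claw": 0.5},
  {"ax": 0, "ay": 0, "az": 0, "dx": 0, "dy": 0, "dz": -1, "claw": 0.5},
  {"ax": 0, "ay": 0, "az": 0, "dx": 0, "dy": 0, "dz": 0, "claw": 0.5},
])

```text
time_s: 5.37
position: [537.7, -23.0, 15.3]
eef_rot: [2.079, 0.26, -2.099]
ft_force: [-5.4, -0.1, 9.1]
opening: 0.493
```

Request:
play_rows([
  {"ax": 0, "ay": 0, "az": 0, "dx": 0, "dy": 0, "dz": -1, "claw": 0.5},
  {"ax": 0, "ay": 0, "az": 0, "dx": 0, "dy": 0, "dz": -1, "claw": 0.5},
  {"ax": 0, "ay": 0, "az": 0, "dx": 0, "dy": 0, "dz": 0, "claw": 0.5},
])

```text
time_s: 5.62
position: [539.2, -22.7, 15.2]
eef_rot: [2.078, 0.26, -2.1]
ft_force: [-7.1, -1.0, 9.2]
opening: 0.503
```

Request:
play_rows([
  {"ax": 0, "ay": 0, "az": 0, "dx": 0, "dy": 0, "dz": -1, "claw": 0.5},
  {"ax": 0, "ay": 0, "az": 0, "dx": 0, "dy": 0, "dz": -1, "claw": 0.5},
  {"ax": 0, "ay": 0, "az": 0, "dx": 0, "dy": 0, "dz": 0, "claw": 0.5},
])

```text
time_s: 5.87
position: [540.1, -22.5, 15.2]
eef_rot: [2.076, 0.259, -2.102]
ft_force: [-9.1, -1.1, 9.0]
opening: 0.5
```

Request:
play_rows([
  {"ax": 0, "ay": 0, "az": 0, "dx": 0, "dy": 0, "dz": -1, "claw": 0.5},
  {"ax": 0, "ay": 0, "az": 0, "dx": 0, "dy": 0, "dz": 0, "claw": 0.5},
])

```text
time_s: 6.03
position: [540.1, -22.5, 15.1]
eef_rot: [2.074, 0.259, -2.105]
ft_force: [-10.4, -1.6, 10.6]
opening: 0.502
```

Request:
play_rows([
  {"ax": 0, "ay": 0, "az": 0, "dx": 0, "dy": 0, "dz": -1, "claw": 0.5},
  {"ax": 0, "ay": 0, "az": 0, "dx": 0, "dy": 0, "dz": -1, "claw": 0.5},
  {"ax": 0, "ay": 0, "az": 0, "dx": 0, "dy": 0, "dz": -1, "claw": 0.5},
  {"ax": 0, "ay": 0, "az": 0, "dx": 0, "dy": 0, "dz": 0, "claw": 0.5},
  {"ax": 0, "ay": 0, "az": 0, "dx": 0, "dy": 0, "dz": 0, "claw": 0.5},
  {"ax": 0, "ay": 0, "az": 0, "dx": 0, "dy": 0, "dz": 0, "claw": 0.5},
])

```text
time_s: 6.53
position: [540.2, -22.4, 15.0]
eef_rot: [2.069, 0.257, -2.111]
ft_force: [-14.3, -1.5, 14.9]
opening: 0.498
```

```bash
python3 snap.py 1 -2 16 s7; python3 - <<'E'
from h import *
d=pickle.load(open('scene_s7.pkl','rb'))
E
```

```text
t 6.53 pos [540.2 -22.4  15. ] F [-14.3  -1.5  14.9] op 0.498 q [-0.02  0.95 -0.04  1.94  0.14  0.28 -1.5 ]
TCP in fixture [ 0.2 -2.2] z 15.0
sg -1 turn deg in tool [-0.13  1.14  0.07]
world [541.  -22.1  16. ] shift in tool now [-1.  -0.2 -0.8] in target tool [-1.  -0.2 -0.8]
```

View pics/s7.png

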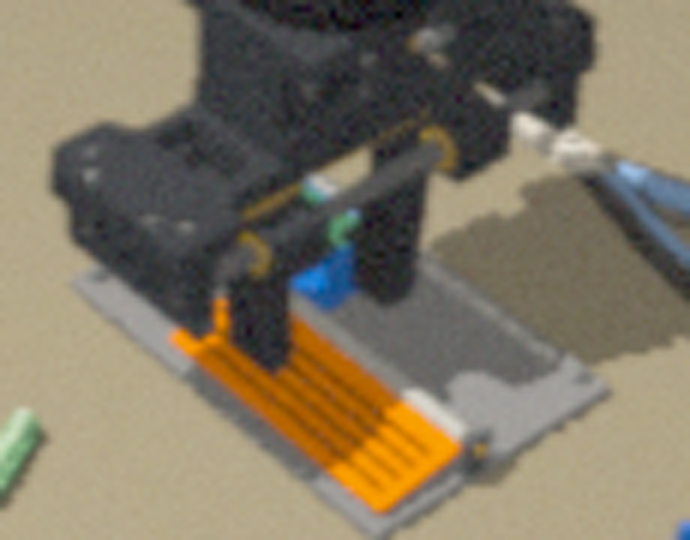

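Motion stopped at TCP fixture x ≈ 0.2 while force rose to 14 N. That puts the carrier front at ≈ 69–70 mm, so it is home against the stop. I back off a few mm with the bar still down, then check before releasing.

Request:
play_rows([
  {"ax": 0, "ay": 0, "az": 0, "dx": 0, "dy": 0, "dz": 2, "claw": 0.5},
  {"ax": 0, "ay": 0, "az": 0, "dx": 0, "dy": 0, "dz": 2, "claw": 0.5},
  {"ax": 0, "ay": 0, "az": 0, "dx": 0, "dy": 0, "dz": 2, "claw": 0.5},
  {"ax": 0, "ay": 0, "az": 0, "dx": 0, "dy": 0, "dz": 2, "claw": 0.5},
  {"ax": 0, "ay": 0, "az": 0, "dx": 0, "dy": 0, "dz": 0, "claw": 0.5},
])

```text
time_s: 7.0
position: [540.1, -22.4, 15.7]
eef_rot: [2.085, 0.261, -2.094]
ft_force: [-2.9, 0.3, 8.1]
opening: 0.5
```

```bash
python3 snap.py 1 -2 16 s8; python3 - <<'E'
from h import *
def F(d,p,z,O):
    A=.2487;c,s=np.cos(A),np.sin(A);M=np.array([[c,-s],[s,c]]);return (cast(d,p,z)[:,:2]-O)@M
d=pickle.load(open('scene_s8.pkl','rb'))
a=d["img"][190:240,300:350,::-1];cv2.imwrite("pics/z8.png",cv2.resize(a,None,fx=11,fy=11,interpolation=2))
O=np.array([536.9,-19.3]);M=None
A=.2487;c,s=np.cos(A),np.sin(A);M=np.array([[c,-s],[s,c]])
for x in (10,5,0): print(x,[(proj(d,np.r_[O+M@[x,y],z])[0]).round(1).tolist() for y,z in((-15,30),(-15,12),(-9.5,12),(-9.5,6))])
E
```

```text
t 7.0 pos [540.1 -22.4  15.7] F [-2.9  0.3  8.1] op 0.5 q [-0.02  0.94 -0.04  1.95  0.14  0.25 -1.5 ]
TCP in fixture [ 0.1 -2.1] z 15.7
sg -1 turn deg in tool [-0.02  0.24  0.03]
world [541.  -22.1  16. ] shift in tool now [-0.3 -0.1 -0.9] in target tool [-0.3 -0.1 -0.9]
10 [[319.7, 208.5], [319.4, 214.8], [317.5, 215.9], [317.4, 217.9]]
5 [[321.3, 209.8], [320.9, 216.0], [319.0, 217.1], [318.9, 219.1]]
0 [[322.9, 211.0], [322.5, 217.2], [320.6, 218.3], [320.5, 220.4]]
```

View pics/s8.png

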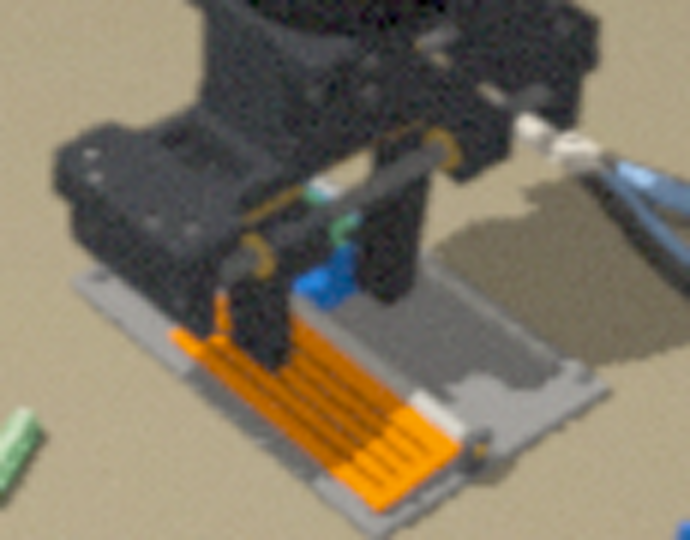

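View pics/z8.png

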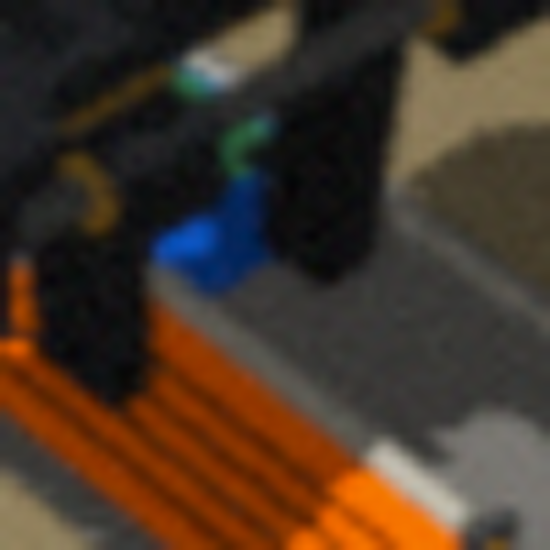

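The carrier's rear corner, at scene px (319,216), matches rear-face x ≈ 10, which is home. I ease back 2 mm more and then lift straight up.

Request:
play_rows([
  {"ax": 0, "ay": 0, "az": 0, "dx": 0, "dy": 0, "dz": 1, "claw": 0.5},
  {"ax": 0, "ay": 0, "az": 0, "dx": 0, "dy": 0, "dz": 1, "claw": 0.5},
  {"ax": 0, "ay": 0, "az": 0, "dx": 0, "dy": 0, "dz": 1, "claw": 0.5},
  {"ax": 0, "ay": 0, "az": 0, "dx": 0, "dy": 0, "dz": 0, "claw": 0.5},
])

```text
time_s: 7.38
position: [539.9, -22.4, 16.1]
eef_rot: [2.091, 0.261, -2.088]
ft_force: [0.2, 1.7, 7.1]
opening: 0.502
```

Request:
play_rows([
  {"ax": 0, "ay": 0, "az": 0, "dx": 0, "dy": 0, "dz": 1, "claw": 0.5},
  {"ax": 0, "ay": 0, "az": 0, "dx": 0, "dy": 0, "dz": 1, "claw": 0.5},
  {"ax": 0, "ay": 0, "az": 0, "dx": 0, "dy": 0, "dz": 1, "claw": 0.5},
  {"ax": 0, "ay": 0, "az": 0, "dx": 0, "dy": 0, "dz": 0, "claw": 0.5},
])

```text
time_s: 7.72
position: [539.8, -22.4, 16.5]
eef_rot: [2.097, 0.262, -2.082]
ft_force: [2.7, 1.7, 6.7]
opening: 0.503
```

Request:
play_rows([
  {"ax": 0, "ay": 0, "az": 0, "dx": -3, "dy": 0, "dz": 0, "claw": 0.5},
  {"ax": 0, "ay": 0, "az": 0, "dx": -3, "dy": 0, "dz": 0, "claw": 0.5},
  {"ax": 0, "ay": 0, "az": 0, "dx": -4, "dy": 0, "dz": 0, "claw": 0.5},
  {"ax": 0, "ay": 0, "az": 0, "dx": -6, "dy": 0, "dz": 0, "claw": 0.5},
  {"ax": 0, "ay": 0, "az": 0, "dx": -15, "dy": 0, "dz": 0, "claw": 0.5},
  {"ax": 0, "ay": 0, "az": 0, "dx": -25, "dy": 0, "dz": 0, "claw": 0.5},
  {"ax": 0, "ay": 0, "az": 0, "dx": -25, "dy": 0, "dz": 0, "claw": 0.5},
])

```text
time_s: 8.3
position: [535.2, -24.0, 96.9]
eef_rot: [2.086, 0.26, -2.093]
ft_force: [0.1, 1.0, 0.8]
opening: 0.495
```

Request:
play_rows([
  {"ax": 0, "ay": 0, "az": 0, "dx": -35, "dy": 0, "dz": 0, "claw": 0.5},
  {"ax": 0, "ay": 0, "az": 0, "dx": -35, "dy": 15, "dz": 0, "claw": 0.5},
  {"ax": 0, "ay": 0, "az": 0, "dx": 0, "dy": 35, "dz": 15, "claw": 0.5},
  {"ax": 0, "ay": 0, "az": 0, "dx": 0, "dy": 35, "dz": 15, "claw": 0.5},
  {"ax": 0, "ay": 0, "az": 0, "dx": 0, "dy": 35, "dz": 15, "claw": 0.5},
  {"ax": 0, "ay": 0, "az": 0, "dx": 0, "dy": 35, "dz": 15, "claw": 0.5},
  {"ax": 0, "ay": 0, "az": 0, "dx": 0, "dy": 35, "dz": 15, "claw": 0.5},
  {"ax": 0, "ay": 0, "az": 0, "dx": 0, "dy": 35, "dz": 15, "claw": 0.5},
])

```text
time_s: 8.97
position: [503.1, -265.6, 166.7]
eef_rot: [2.088, 0.261, -2.091]
ft_force: [0.2, -0.3, 0.4]
opening: 0.498
```

Request:
play_rows([
  {"ax": 0, "ay": 0, "az": 0, "dx": 0, "dy": 30, "dz": 15, "claw": 0.5},
  {"ax": 0, "ay": 0, "az": 0, "dx": 0, "dy": 20, "dz": 10, "claw": 0.5},
  {"ax": 0, "ay": 0, "az": 0, "dx": 0, "dy": 0, "dz": 0, "claw": 0.5},
  {"ax": 0, "ay": 0, "az": 0, "dx": 0, "dy": 0, "dz": 0, "claw": 0.5},
  {"ax": 0, "ay": 0, "az": 0, "dx": 0, "dy": 0, "dz": 0, "claw": 0.5},
])

```text
time_s: 9.38
position: [492.5, -317.1, 166.6]
eef_rot: [2.089, 0.263, -2.09]
ft_force: [-0.0, 1.0, 0.1]
opening: 0.498
```

```bash
python3 st.py; python3 - <<'E'
from h import *
from rig import bot
for n,(x0,x1,y0,y1),f in(("scene",(265,380,165,260),6),("top",(270,400,150,275),4.5)):
    d=bot.get_image(n);pickle.dump(d,open(f"{n}9.pkl","wb"))
    cv2.imwrite(f"pics/{n}9.png",cv2.resize(d["img"][y0:y1,x0:x1,::-1],None,fx=f,fy=f,interpolation=2))
E
```

```text
t 9.38 pos [ 492.5 -317.1  166.6] F [-0.   1.   0.1] op 0.498 q [ 0.59  0.73 -0.17  1.76  0.18  0.67 -1.  ]
TCP in fixture [-118.6 -276.1] z 166.6
sg -1 turn deg in tool [0.02 0.01 0.09]
```

View pics/scene9.png

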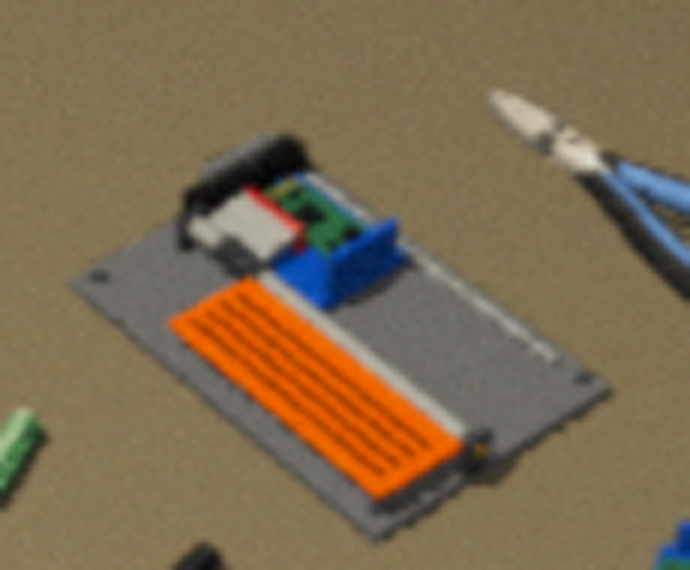

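View pics/top9.png

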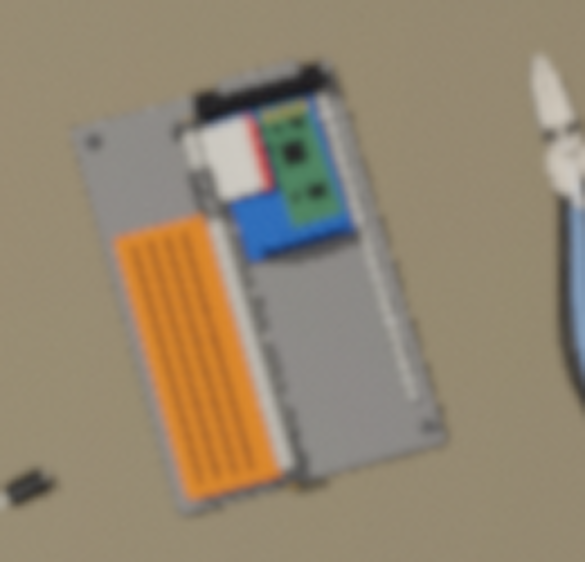

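Both views show the carrier's front edge at the black stop and the red jaw resting on it. The neighbouring parts look undisturbed. One numeric check of x and yaw before handing in:

```bash
python3 - <<'E'
from fit import *
t9=pickle.load(open("top9.pkl","rb"));s9=pickle.load(open("scene9.pkl","rb"))
A,Ot=.2487,np.array([542.2,-21.4]);Os=np.array([536.9,-19.3])
c,s_=np.cos(A),np.sin(A);M=np.array([[c,-s_],[s_,c]])
F=lambda d,p,z,O:((cast(d,p,z)[:,:2]-O)@M).round(1).tolist()
p9=lambda u:px(np.array(u),4.5,(270,150))
print("rear top edge (expect x=10)",F(t9,p9([(255,262),(356,236)]),25,Ot))
print("front edge (expect 70)",F(t9,p9([(320,98)]),12,Ot),"stop face bottom")
q=lambda u:px(np.array(u),6,(265,165))
print("scene pushplate top (x=10,y -15/-49)",F(s9,q([(332,262),(397,220)]),30,Os))
b=lambda d:cv2.inRange(cv2.cvtColor(d["img"],cv2.COLOR_RGB2HSV),(40,90,60),(80,255,255))
for dn,d0,d1 in(("top",t,t9),("scene",s,s9)):
    D=cv2.absdiff(d0["img"],d1["img"]).max(2);n,l,st,ce=cv2.connectedComponentsWithStats((cv2.GaussianBlur(D,(5,5),0)>25).astype(np.uint8))
    print(dn,[st[i].tolist() for i in range(1,n) if st[i,4]>25])
E
```

```text
rear top edge (expect x=10) [[5.9, -9.3], [5.2, -51.2]]
front edge (expect 70) [[66.7, -55.9]] stop face bottom
scene pushplate top (x=10,y -15/-49) [[10.4, -15.9], [12.2, -49.1]]
top [[316, 171, 42, 60, 1264], [481, 178, 79, 100, 5345]]
scene [[466, 0, 60, 51, 2037], [427, 55, 80, 90, 3463], [488, 80, 27, 18, 330], [485, 159, 27, 15, 172], [512, 164, 48, 35, 1055], [457, 180, 53, 33, 1018], [301, 194, 48, 34, 720], [491, 200, 69, 159, 4735], [293, 211, 48, 39, 713], [482, 354, 11, 21, 130], [516, 370, 44, 50, 936]]
```

The scene view gives home (x ≈ 40–42), but the top view reads about 2–4 mm lower, and its edge heights were ambiguous. I check for a gap at the stop in a larger crop.

```bash
python3 - <<'E'
from fit import *
t9=pickle.load(open("top9.pkl","rb"));s9=pickle.load(open("scene9.pkl","rb"))
g=lambda a:np.clip(255*(a/255.)**.6,0,255).astype(np.uint8)
a=cv2.resize(g(t9["img"][160:215,308:356,::-1]),None,fx=8,fy=8,interpolation=0)
b=cv2.resize(g(s9["img"][183:223,290:338,::-1]),None,fx=8,fy=8,interpolation=0)
b=cv2.copyMakeBorder(b,0,a.shape[0]-b.shape[0],0,0,0)
cv2.imwrite("pics/z9.png",np.hstack([a,b]))
A=.2487;c,s_=np.cos(A),np.sin(A);M=np.array([[c,-s_],[s_,c]])
for nm,d,O,off in(("top",t9,np.array([542.2,-21.4]),(308,160)),("scene",s9,np.array([536.9,-19.3]),(290,183))):
  for p in((10,-15,30),(10,-49,30),(14,-15,30),(10,-9.5,12),(10,-54.5,12),(70,-54.5,12),(70,-5,22),(70,-59,22),(70,-54.5,22)):
    q=(proj(d,np.r_[O+M@p[:2],p[2]])[0]-off+.5)*8+((a.shape[1],0) if nm=="scene" else (0,0));print(nm,p,q.round(0))
E
```

```text
top (10, -15, 30) [171. 359.]
top (10, -49, 30) [317. 318.]
top (14, -15, 30) [166. 342.]
top (10, -9.5, 12) [142. 380.]
top (10, -54.5, 12) [331. 328.]
top (70, -54.5, 12) [256.  84.]
top (70, -5, 22) [ 52. 129.]
top (70, -59, 22) [279.  67.]
top (70, -54.5, 22) [260.  72.]
scene (10, -15, 30) [626. 208.]
scene (10, -49, 30) [719. 154.]
scene (14, -15, 30) [616. 201.]
scene (10, -9.5, 12) [608. 267.]
scene (10, -54.5, 12) [730. 195.]
scene (70, -54.5, 12) [584.  86.]
scene (70, -5, 22) [451. 133.]
scene (70, -59, 22) [597.  53.]
scene (70, -54.5, 22) [585.  59.]
```

View pics/z9.png

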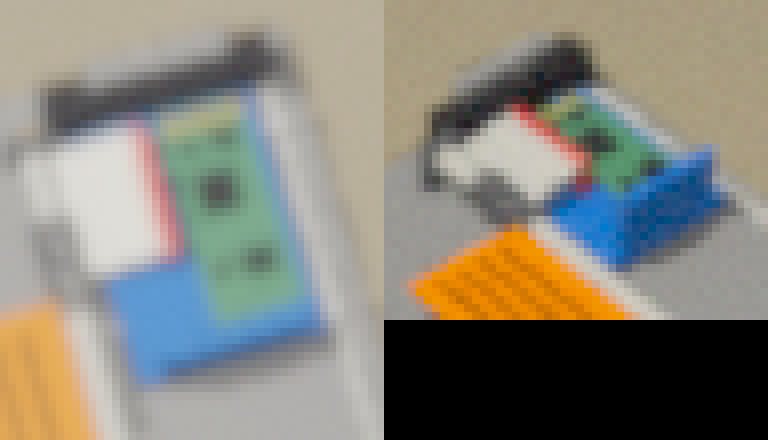

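The plate corners at crop px (138,385), (328,330) and (256,88) sit within about 0.6 px (1 mm) of the home prediction of (142,380), (331,328) and (256,84). No grey gap shows at the stop, so I hand in.

```bash
python3 -c "
from rig import bot
print(bot.finish_job(), bot.state()['time_s'])"
```

```text
the job is handed in; nothing more can be done
the job is handed in; nothing more can be done
```

The carrier is loaded in the far fixture with the jaw clamped on it, and the job is handed in; no verdict was given. Robot time was about 9.5 s of the 35 s allowed.

**What I did:** I pressed the thumb bar down and held it at a clip angle of about 0.3–0.33 rad, by image, tip height and force. With the bar still down, the other fingertip pushed the carrier about 45 mm until it stalled at about 14 N. I then eased off the push, let the bar up and moved the arm clear.

**Last checks:**
- **Position:** The plate corners in the top view are within about 1 mm of the home position. There is no visible gap at the stop, and the carrier sits square in the lane.
- **Clamp:** The red jaw is resting on the carrier in both views. I did not measure the final clip angle as a number.
- **Surroundings:** Before-and-after images show no change at the pliers, terminal block or capacitor.
- **Robot:** It reads about zero contact force, well away from the fixture.

**Disagreements:**
- The first top-view check read 3–5 mm short of home, because I had assumed the wrong height for the rear edge. Re-projecting the corners at the right height resolved it.
- The two cameras' fixture fits differ by about 5 mm. I used their mean, which matched where the carrier stalled to within about 1 mm.
- While easing back, the press finger stuck to the bar, so the tool moved back only about 0.3 mm before I lifted. The push force had gone by then, and the carrier stayed in place.

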